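# Fit the missing post of a setter's rest

### The job

One of the four posts of this stone setter's rest is missing. Lower the depth rod gently into the empty hole, keep it lightly pressed on the bottom for about half a second to find the depth, then put the rod back upright in its stand. Take from the rack only the one post whose top will come level with the three fixed posts, lower it into the hole without dropping or forcing it until it stands fully home, let go, and leave the other posts and the other things on the bench where they are.

Things in the scene. Friction and masses are not known exactly. Their poses are not given: they have to be found in the camera images.
- block: bare metal setter's rest, fixed to the bench: a 120 x 120 mm block 60 mm high, origin at the centre of its underside, z up. Three steel posts, 12 mm thick and standing 45 mm above its top face, are fixed at (40, 40), (40, -40) and (-40, -40) mm in its x, y axes; at (-40, 40) mm is the empty hole
- hole (a point): centre of the empty hole's mouth, on the block's top face (60 mm above the bench). The hole is round, upright, 13 mm wide, flat-bottomed and rigid, dark inside so that its depth cannot be seen: it is 20, 30 or 40 mm deep
- rack: fixed wooden rack 180 x 60 x 30 mm, origin at the centre of its underside, long along its x; three upright holes 14 mm wide and 18 mm deep at x = -60, 0 and 60 mm hold the three loose posts, in any order
- stand: fixed wooden stand 60 x 60 x 45 mm with one upright hole 11 mm wide and 30 mm deep; origin at the centre of its underside
- stand_hole (a point): centre of the mouth of the stand's hole, 45 mm above the bench
- rod: depth rod, 160 mm long, about 80 g, standing upright in the stand: steel shank 8 mm thick and 106 mm long, brass collar 13 mm wide (106 to 110 mm from the tip), round wooden handle 18 mm thick (110 to 160 mm from the tip), to be gripped. Origin at the tip of the unpressed shank, fixed to the handle; z runs up to the handle
- shank: the steel shank of the depth rod, sprung: pressed, it slides up to 6 mm into the handle at 2 N per mm and then stops hard; it bears at most 25 N. Origin at its tip, z runs up to the handle
- rod_tip (a point): the lower end of the depth rod's shank, moving with the shank
- post_short: plain loose steel post, 12 mm thick and 65 mm long, about 58 g, standing in the rack; origin at the centre of its foot, which has a small chamfer; z runs up to its top
- post_short_tip (a point): centre of its foot
- post_short_top (a point): centre of its top face
- post_mid: plain loose steel post, 12 mm thick and 75 mm long, about 68 g, standing in the rack; origin at the centre of its foot, which has a small chamfer; z runs up to its top
- post_mid_tip (a point): centre of its foot
- post_mid_top (a point): centre of its top face
- post_long: plain loose steel post, 12 mm thick and 85 mm long, about 76 g, standing in the rack; origin at the centre of its foot, which has a small chamfer; z runs up to its top
- post_long_tip (a point): centre of its foot
- post_long_top (a point): centre of its top face
- pendant: brass heart pendant about 45 mm wide and 6 mm thick, lying on the bench; leave alone
- stone_jar: small clear jar, 44 mm wide and 40 mm high, standing on the bench; leave alone
- burnisher: hand tool 150 mm long with a wooden handle, lying on the bench; leave alone
Not all that is in view belongs to the job. Several things have the shape of the stand; the one meant has the colours described above.

How it is judged:
On the way:
1. the tip of the depth rod is in the empty hole, more than 17 mm deep, and held pressed there with more than 1.5 N for 0.3 s (horizontal distance between rod_tip and hole below 0.006 m and z of rod_tip in the frame of hole below -0.017 m and contact force between shank and anything else above 1.5 N), for 0.3 s.
At the end, for the whole second after the job is handed in: One post rests in the hole, upright (0.08 rad), foot over 15 mm deep and within 3 mm of its axis, top 42 to 48 mm above the block; the other two stand in the rack within 10 mm of their starts; the rod stands at rest in its stand, tip over 20 mm deep, tilt under 0.2 rad (((horizontal distance between post_short_tip and hole below 0.003 m and z of post_short_top in the frame of hole between 0.042 and 0.048 m and z of post_short_tip in the frame of hole below -0.015 m and angle between post_short's own z axis and vertical below 0.08 rad and linear speed of post_short below 0.01 m/s and distance of each of post_mid, post_long from where it was at the start of the episode below 0.01 m and angle between each of post_mid, post_long's own z axis and vertical below 0.15 rad) or (horizontal distance between post_mid_tip and hole below 0.003 m and z of post_mid_top in the frame of hole between 0.042 and 0.048 m and z of post_mid_tip in the frame of hole below -0.015 m and angle between post_mid's own z axis and vertical below 0.08 rad and linear speed of post_mid below 0.01 m/s and distance of each of post_short, post_long from where it was at the start of the episode below 0.01 m and angle between each of post_short, post_long's own z axis and vertical below 0.15 rad) or (horizontal distance between post_long_tip and hole below 0.003 m and z of post_long_top in the frame of hole between 0.042 and 0.048 m and z of post_long_tip in the frame of hole below -0.015 m and angle between post_long's own z axis and vertical below 0.08 rad and linear speed of post_long below 0.01 m/s and distance of each of post_short, post_mid from where it was at the start of the episode below 0.01 m and angle between each of post_short, post_mid's own z axis and vertical below 0.15 rad)) and horizontal distance between rod_tip and stand_hole below 0.008 m and z of rod_tip in the frame of stand_hole below -0.02 m and angle between rod's own z axis and vertical below 0.2 rad and linear speed of rod below 0.02 m/s); the robot touches nothing.
It fails at once if the rod's shank presses on anything with more than 25 N (contact force between shank and anything else above 25 N).
It fails at once if a loose post presses on the block with more than 45 N (contact force between any of post_short, post_mid, post_long and block above 45 N).
It fails at once if a post is dropped into the hole (faster than 0.35 m/s in it) ((horizontal distance between post_short_tip and hole below 0.007 m and z of post_short_tip in the frame of hole below 0 m and linear speed of post_short above 0.35 m/s) or (horizontal distance between post_mid_tip and hole below 0.007 m and z of post_mid_tip in the frame of hole below 0 m and linear speed of post_mid above 0.35 m/s) or (horizontal distance between post_long_tip and hole below 0.007 m and z of post_long_tip in the frame of hole below 0 m and linear speed of post_long above 0.35 m/s)).
It fails at once if more than one post is taken from the rack (two posts more than 30 mm from their starts) (distance of each of post_mid, post_long from where it was at the start of the episode above 0.03 m or distance of each of post_short, post_long from where it was at the start of the episode above 0.03 m or distance of each of post_short, post_mid from where it was at the start of the episode above 0.03 m).
It fails at once if a bystander (pendant, jar or burnisher) is moved more than 25 mm (distance of any of pendant, stone_jar, burnisher from where it was at the start of the episode above 0.025 m).
It also fails if it takes over 67 s, if anything falls off the work surface, if the arm or the gripper's body presses on something with over 40 N, if the wrist force passes 120 N, or if a joint passes its speed limit or range.

### The arm

A 7-joint arm with a two-finger parallel gripper is mounted at the origin on the work surface. World frame = base frame: x ahead of the robot, y to its left, z up, the work surface at z = 0. Lengths are in m, angles in rad, forces in N, time in s.
With the tool pointing down it reaches from about 0.425 to 0.925 m from the base axis. Payload 6.8 kg.
Tool frame: the origin (TCP) lies at the very end of the fingers, on their centre line; the grasp point (between the pads) lies 19 mm behind it; z points along the fingers, y is the line along which they close (so a half turn about z gives the same grasp; the last joint's range is limited). The gripper opens to 85 mm and grips with 20 to 120 N. Pads are 22 mm wide; open, the fingers measure 114 mm over their backs; the gripper's body (76 mm by 85 mm) begins 54 mm behind the grasp point. The pads swing forward as they close: fully open they stand 13 mm farther back than shut.
Start: joints at [-1.429, 0.477, 0.022, 1.555, -0.011, 1.109, -0.083], TCP at [0.167, 0.654, 0.231] pointing down, gripper open.
Joint ranges: [-2.96, 2.96], [-0.34, 2.1], [-1.41, 1.46], [0.24, 2.44], [-1.37, 4.51], [0.17, 1.92], [-2.96, 2.96]. Speed limits (rad/s): [2.39, 2.39, 3.14, 3.14, 3.14, 3.14, 3.14].

### API

Orientations are given as a rotation vector (axis times angle).
In Python, from bench import get_obs, grab_frame, hand_in gives the robot as it stands.
- The arm moves only by the tool drive_tool, never from a script. Its argument "rows" is a list of rows, each an object with "offset": the shift along the tool's x, y, z as a fraction of full scale, a list of three; "rotation": the turn, a rotation vector about the tool's x, y, z as a fraction of full scale, a list of three; "claw": the opening, from 0 (shut) to 1 (fully open). In form: [{"offset": [tx, ty, tz], "rotation": [wx, wy, wz], "claw": claw}, ...]. A call has 1 to 20 rows; each row is the pose to reach, as a shift and turn from the pose commanded when the call began, along the tool's axes at that moment; what a row does not reach only later rows make up. Full scale, the value 1, is 0.15 m for a shift and 2 rad for a turn. A row lasts 1/12 s, in which the tool goes at most 41.7 mm and 7.16 degrees, less where a joint would pass 70% of its speed; a pose out of reach is approached as far as the arm can. A call with a number of a shift or a turn outside -1 to 1 is refused whole. A call with a gripper value outside its range is refused whole. The fingers move at their own pace and stop on an object; "force" is the grip in N (left out, the last holds). Time passes only in rows, so rows that repeat a pose let the fingers close. It gives the time, the measured TCP pose, the force, the opening and the grip force at its end, in the units of the state.
- get_obs(): the state, without advancing time (a new reading comes with each control period).
- grab_frame(name): name is "side" or "top"; returns a dict with "frame" (480x640x3 uint8, red, green, blue), "z_map" (480x640 float32, m along the optical axis (not along the pixel's ray), 0 where there is no reading), "vfov" (degrees; the focal length in pixels is half the picture's height over the tangent of half this angle, whatever the lens; pixels are square), "cx", "cy" (the principal point, pixels), "D" ([k1, k2, p1, p2, k3] as OpenCV has them; the pictures are not rectified), "R" (3x3) and "t" (3): a world point X has camera coordinates R X + t. Camera axes: x right, y down, z forward; pixel columns grow to the right and rows downward; lengths in m; the calibration is good to about 2 mm. A picture is of the moment at which its call begins.
- hand_in(): hands the job in; it is judged then, once.
The state is a dict: "clock": time; "joints": joint angles; "qvel": joint speeds; "tau": joint torques, N m; "tcp_pos": TCP position; "orientation": TCP orientation; "contact_force": force on the tool from outside, world axes, zero at the start; "moment": the same for the moment, N m; "grip_width": finger opening in m; "gripper_force": force on a finger pad.
Only numpy, scipy, OpenCV 4.12 (cv2) and the standard library are available. Lean on these libraries where they do the work, as an engineer would, in place of code of your own. Each camera call takes 0.05 s, during which the arm holds its last target. There are 200 camera calls.

## Working session

There is one attempt and no reset: what is moved stays moved. The work goes in short steps, Python scripts to look and compute and a tool call to move; the robot and the scene stay as the last step left them, time stands still between calls to the robot, and variables do not carry over. Pictures are saved under pics/ and viewed, at most 10 in all, crops included, and the job is handed in when it is done.

Besides the shell and the picture viewer there is one more tool, called as a command line: name --argument value ..., lists and objects as JSON in quotes. drive_tool: Moves the arm, as the interface text tells. Its arguments: {"type":"object","properties":{"rows":{"type":"array","items":{"type":"object","properties":{"offset":{"type":"array","items":{"type":"number"}},"rotation":{"type":"array","items":{"type":"number"}},"claw":{"type":"number"}}}},"force":{"type":"number"}},"required":["rows"]}

```bash
mkdir -p pics
cat > h.py <<'E'
import numpy as np, cv2
from bench import get_obs, grab_frame, hand_in
def K(f):
    F=240/np.tan(np.radians(f["vfov"])/2); return np.array([[F,0,f["cx"]],[0,F,f["cy"]],[0,0,1.]])
def ray(f,u,v):
    p=cv2.undistortPoints(np.array([[[u,v]]],float),K(f),np.array(f["D"],float),None,None,None)[0,0] if 0 else cv2.undistortPoints(np.array([[[u,v]]],float),K(f),np.array(f["D"],float))[0,0]
    R=np.array(f["R"]);t=np.array(f["t"]); return -R.T@t, R.T@np.array([p[0],p[1],1.])
def atz(f,u,v,z):
    o,d=ray(f,u,v); return o+d*(z-o[2])/d[2]
def atdepth(f,u,v):
    o,d=ray(f,u,v); return o+d*f["z_map"][int(round(v)),int(round(u))]
def proj(f,X):
    return cv2.projectPoints(np.array(X,float).reshape(-1,1,3),cv2.Rodrigues(np.array(f["R"],float))[0],np.array(f["t"],float),K(f),np.array(f["D"],float))[0][:,0]
def save(f,n): cv2.imwrite(n,f["frame"][:,:,::-1])
E
python3 - <<'E'
from h import *
import pickle
for n in("top","side"):
    f=grab_frame(n); save(f,f"pics/{n}0.png"); pickle.dump(f,open(n+"0.pkl","wb"))
    print(n,f["vfov"],f["D"],-np.array(f["R"]).T@f["t"])
print(get_obs())
E
```

```text
top 54.6414631927837 [-0.06927734  0.          0.          0.          0.        ] [ 0.52873891 -0.01254476  1.01538546]
side 44.13661839904648 [-0.07484464  0.          0.          0.          0.        ] [ 0.56051438 -0.8698374   0.70189645]
{'clock': 0.1, 'joints': array([-1.4290717 ,  0.47771357,  0.02236234,  1.5563508 , -0.01149804,
        1.10930959, -0.08311479]), 'qvel': array([ 0.00036797, -0.00551857, -0.00052842, -0.00194055,  0.00071224,
       -0.00126977,  0.00112363]), 'tau': array([ 3.86855259e-03, -5.97762001e+01,  1.61331564e+00, -2.81957191e+01,
        1.27644528e-02,  4.95184024e-03,  4.41809175e-05]), 'tcp_pos': array([0.16677374, 0.65351929, 0.23042667]), 'orientation': array([-3.91412068e-01, -3.11703716e+00,  2.59352521e-03]), 'contact_force': array([ 1.03838491,  0.69496939, -0.21160671]), 'moment': array([0.00797892, 0.00784491, 0.01805703]), 'gripper_force': 0.0, 'grip_width': 0.08536746132844802}
```

View pics/top0.png

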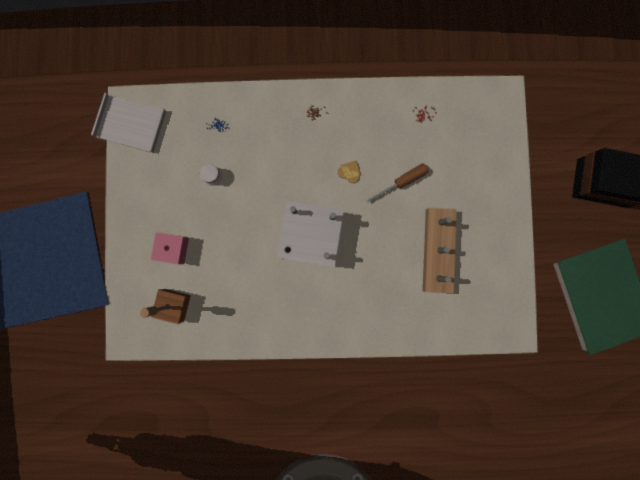

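View pics/side0.png

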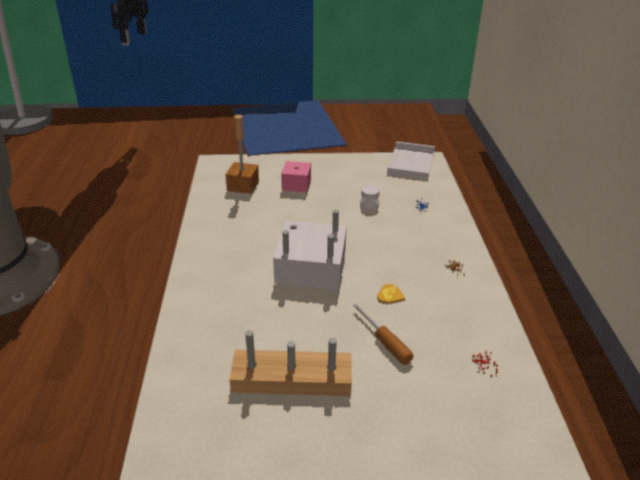

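The wooden block at top (170,306) / side (242,178) carries the rod and fits the described stand. The pink one at top (170,248) has the same shape but the wrong colour. I'll confirm with an enlarged crop.

Run:
```python
from h import *
import pickle
f=pickle.load(open("top0.pkl","rb"))["frame"][:,:,::-1]
def c(u,v,w,h,s): return cv2.resize(f[v:v+h,u:u+w],None,fx=s,fy=s,interpolation=cv2.INTER_CUBIC)
im=np.zeros((600,800,3),np.uint8)
a=c(130,225,66,100,4.0); im[:400,:264]=a          # stand: u=130+x/4
a=c(270,195,80,80,4.0); im[:320,270:590]=a        # block u=270+(x-270)/4
a=c(418,200,50,100,4.0); im[:400,595:795]=a       # rack
g=pickle.load(open("side0.pkl","rb"))["frame"][:,:,::-1]
a=cv2.resize(g[105:195,225:325],None,fx=2,fy=2); im[405:585,0:200]=a
a=cv2.resize(g[325:395,225:360],None,fx=2.6,fy=2.6); im[405:405+a.shape[0],210:210+a.shape[1]]=a
cv2.imwrite("pics/c1.png",cv2.convertScaleAbs(im,alpha=1.5))
```

```text
(no output)
```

View pics/c1.png

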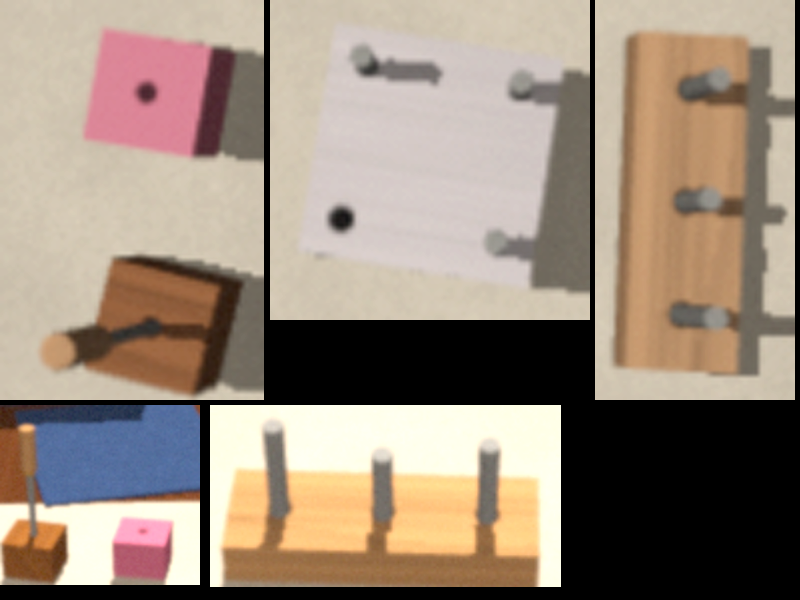

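Crop: the wooden stand holds the rod, with its top at about (144,312) and its entry at (168,306). The pink stand is a decoy with an empty hole. The block's hole is at about (287.5,249). In the side view the rack posts are, left to right, long, short, mid; in the top view that is bottom, middle, top.

Run:
```python
from h import *
import pickle
T=pickle.load(open("top0.pkl","rb"));S=pickle.load(open("side0.pkl","rb"))
def cen(f,u,v,r,dark=True):
    g=f["frame"].astype(float).mean(2)[v-r:v+r+1,u-r:u+r+1]
    w=np.clip((np.median(g)-g) if dark else g-np.median(g),0,None); w[w<.4*w.max()]=0
    yy,xx=np.mgrid[v-r:v+r+1,u-r:u+r+1]; return (w*xx).sum()/w.sum(),(w*yy).sum()/w.sum()
c=cen(T,288,249,4); print("hole top",c,atz(T,*c,.06))
c=cen(S,293,227,4); print("hole side",c,atz(S,*c,.06))
p=lambda x,y,x0,u0,v0:(u0+(x-x0+.5)/4-.5, v0+(y+.5)/4-.5)
print("rodtop",atz(T,*p(58,350,0,130,225),.175),"entry",atz(T,*p(152,325,0,130,225),.045))
for n,x,y,z in(("mid",718,79,.087),("short",709,199,.077),("long",715,317,.097)):
    print(n,atz(T,*p(x,y,595,418,200),z))
for x,y in((362,57),(521,84),(496,241)): print("fixed",atz(T,*p(x,y,270,270,195),.105))
# side tops
q=lambda x,y:(225+(x-210+.5)/2.6-.5,325+(y-405+.5)/2.6-.5)
for n,x,y,z in(("long",273,428,.097),("short",382,456,.077),("mid",489,446,.087)): print("side",n,atz(S,*q(x,y),z))
print("side rodtop",atz(S,225+27/2,105+23/2,.175))
# corners of block top, rack top, stand top
for n,l,x0,u0,v0,z in(("block",[(335,25),(565,58),(530,288),(300,250)],270,270,195,.06),("rack",[(630,33),(747,38),(738,374),(616,366)],595,418,200,.03),("stand",[(113,259),(224,280),(196,394),(84,365)],0,130,225,.045)):
    P=np.array([atz(T,*p(x,y,x0,u0,v0),z) for x,y in l]); print(n,P[:,:2].round(4).tolist(),P.mean(0), np.degrees(np.arctan2(*(P[1]-P[0])[[1,0]])))
```

```text
hole top (np.float64(287.4768751082626), np.float64(249.26450718863674)) [0.56418097 0.06253293 0.06      ]
hole side (np.float64(293.09787835926454), np.float64(227.07722772277225)) [0.56358487 0.06041733 0.06      ]
rodtop [0.45046545 0.31844487 0.175     ] entry [0.45086304 0.31883853 0.045     ]
mid [ 0.61613513 -0.26385443  0.087     ]
short [ 0.55627471 -0.25970708  0.077     ]
long [ 0.4973901  -0.25540944  0.097     ]
fixed [0.6419921  0.04743956 0.105     ]
fixed [ 0.62681774 -0.03061341  0.105     ]
fixed [ 0.54987929 -0.01660006  0.105     ]
side long [ 0.49705422 -0.2597237   0.097     ]
side short [ 0.55674178 -0.26329509  0.077     ]
side mid [ 0.61600949 -0.2672544   0.087     ]
side rodtop [0.45056316 0.31480061 0.175     ]
block [[0.6646, 0.0641], [0.6446, -0.0545], [0.5264, -0.0337], [0.5484, 0.0842]] [0.59603329 0.01501152 0.06      ] -99.54644304988156
rack [[0.6471, -0.233], [0.6432, -0.2957], [0.4647, -0.2844], [0.4705, -0.2197]] [ 0.55638249 -0.25821491  0.03      ] -93.62541821661497
stand [[0.4858, 0.3395], [0.4739, 0.2801], [0.4144, 0.2957], [0.4303, 0.3557]] [0.45112165 0.31773115 0.045     ] -101.34645402602052
```

drive_tool --rows '[{"offset": [-0.79, -0.57, 0], "rotation": [0, 0, -0.125], "claw": 0.6}, {"offset": [-0.79, -0.57, 0], "rotation": [0, 0, -0.125], "claw": 0.6}, {"offset": [-0.79, -0.57, 0], "rotation": [0, 0, -0.125], "claw": 0.6}, {"offset": [-0.79, -0.57, 0], "rotation": [0, 0, -0.125], "claw": 0.6}, {"offset": [-0.79, -0.57, 0], "rotation": [0, 0, -0.125], "claw": 0.6}, {"offset": [-0.79, -0.57, 0], "rotation": [0, 0, -0.125], "claw": 0.6}]'

```text
clock: 0.6
tcp_pos: [0.2618, 0.5407, 0.2312]
orientation: [0.005, 3.142, -0.001]
contact_force: [-1.3, 0.6, -0.1]
grip_width: 0.051
gripper_force: 0.0
```

drive_tool --rows '[{"offset": [-0.95, -0.97, 0], "rotation": [0, 0, 0], "claw": 0.6}, {"offset": [-0.95, -0.97, 0], "rotation": [0, 0, 0], "claw": 0.6}, {"offset": [-0.95, -0.97, 0], "rotation": [0, 0, 0], "claw": 0.6}, {"offset": [-0.95, -0.97, 0], "rotation": [0, 0, 0], "claw": 0.6}, {"offset": [-0.95, -0.97, 0], "rotation": [0, 0, 0], "claw": 0.6}, {"offset": [-0.95, -0.97, 0], "rotation": [0, 0, 0], "claw": 0.6}, {"offset": [-0.95, -0.97, 0], "rotation": [0, 0, 0], "claw": 0.6}]'

```text
clock: 1.18
tcp_pos: [0.404, 0.396, 0.2312]
orientation: [0.004, 3.142, -0.0]
contact_force: [-0.3, 0.6, 0.0]
grip_width: 0.0511
gripper_force: 0.0
```

drive_tool --rows '[{"offset": [-0.31, -0.53, 0], "rotation": [0, 0, 0], "claw": 0.6}, {"offset": [-0.31, -0.53, 0], "rotation": [0, 0, 0], "claw": 0.6}, {"offset": [-0.31, -0.53, 0], "rotation": [0, 0, 0], "claw": 0.6}, {"offset": [-0.31, -0.53, 0], "rotation": [0, 0, 0], "claw": 0.6}, {"offset": [-0.31, -0.53, 0], "rotation": [0, 0, 0], "claw": 0.6}]'

```text
clock: 1.6
tcp_pos: [0.4486, 0.3189, 0.2312]
orientation: [0.003, -3.141, -0.001]
contact_force: [-0.8, 0.7, 0.1]
grip_width: 0.051
gripper_force: 0.0
```

Run:
```python
from h import *
o=get_obs(); print(o["tcp_pos"],o["orientation"])
ims=[]
for n,cu,cv in(("top",145,312),("side",240,130)):
    f=grab_frame(n); print(n,proj(f,o["tcp_pos"]))
    u0,v0=max(cu-50,0),max(cv-70,0)
    ims.append(cv2.resize(f["frame"][v0:v0+140,u0:u0+100,::-1],(400,560),interpolation=cv2.INTER_CUBIC)); print(u0,v0)
cv2.imwrite("pics/c2.png",cv2.convertScaleAbs(np.hstack(ims),alpha=1.5))
```

```text
[0.44858503 0.31887049 0.23119   ] [ 3.30919732e-03 -3.14099095e+00 -1.39369174e-03]
top [[131.31392311 316.44661453]]
95 242
side [[236.03636726  90.93537938]]
190 60
```

View pics/c2.png

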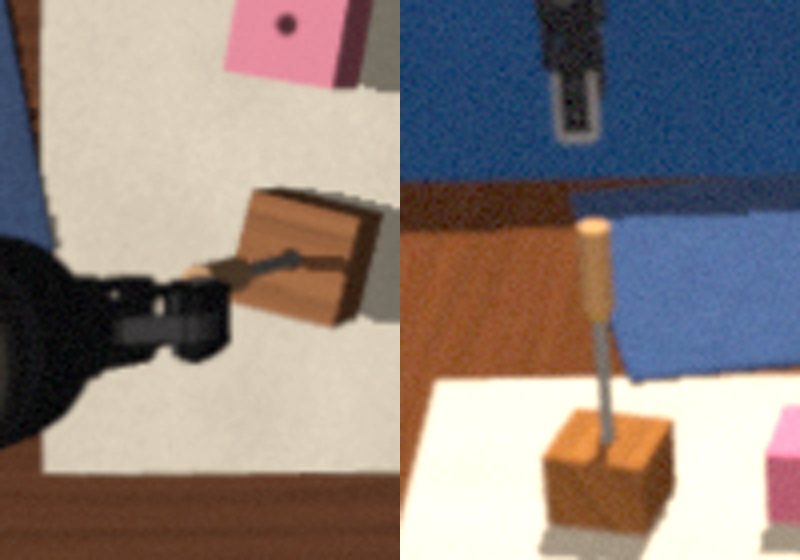

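The fingers, at (577,140) in the side crop, sit above the rod's handle at (594,225), and the views agree. I'll descend to the handle and grip.

drive_tool --rows '[{"offset": [-0.01, -0.01, 0.3], "rotation": [0, 0, 0], "claw": 0.6}, {"offset": [-0.01, -0.01, 0.5], "rotation": [0, 0, 0], "claw": 0.6}, {"offset": [-0.01, -0.01, 0.67], "rotation": [0, 0, 0], "claw": 0.6}, {"offset": [-0.01, -0.01, 0.67], "rotation": [0, 0, 0], "claw": 0.6}, {"offset": [-0.01, -0.01, 0.67], "rotation": [0, 0, 0], "claw": 0.6}, {"offset": [-0.01, -0.01, 0.67], "rotation": [0, 0, 0], "claw": 0.1}, {"offset": [-0.01, -0.01, 0.67], "rotation": [0, 0, 0], "claw": 0.1}, {"offset": [-0.01, -0.01, 0.67], "rotation": [0, 0, 0], "claw": 0.1}, {"offset": [-0.01, -0.01, 0.67], "rotation": [0, 0, 0], "claw": 0.1}, {"offset": [-0.01, -0.01, 0.67], "rotation": [0, 0, 0], "claw": 0.1}, {"offset": [-0.01, -0.01, 0.67], "rotation": [0, 0, 0], "claw": 0.1}]' --force 50

```text
clock: 2.62
tcp_pos: [0.4518, 0.3164, 0.1318]
orientation: [-0.0, 3.14, 0.003]
contact_force: [0.4, 3.2, 2.0]
grip_width: 0.0168
gripper_force: 48.9
```

drive_tool --rows '[{"offset": [0, 0, -0.15], "rotation": [0, 0, 0], "claw": 0.1}, {"offset": [0, 0, -0.35], "rotation": [0, 0, 0], "claw": 0.1}, {"offset": [0, 0, -0.55], "rotation": [0, 0, 0], "claw": 0.1}, {"offset": [0, 0, -0.67], "rotation": [0, 0, 0], "claw": 0.1}, {"offset": [-0.1, -0.2, -0.67], "rotation": [0, 0, 0], "claw": 0.1}, {"offset": [-0.22, -0.4, -0.67], "rotation": [0, 0, 0], "claw": 0.1}, {"offset": [-0.32, -0.6, -0.67], "rotation": [0, 0, 0], "claw": 0.1}, {"offset": [-0.4, -0.8, -0.67], "rotation": [0, 0, 0], "claw": 0.1}, {"offset": [-0.4, -0.9, -0.67], "rotation": [0, 0, 0], "claw": 0.1}, {"offset": [-0.4, -0.9, -0.67], "rotation": [0, 0, 0], "claw": 0.1}, {"offset": [-0.4, -0.9, -0.67], "rotation": [0, 0, 0], "claw": 0.1}]'

```text
clock: 3.53
tcp_pos: [0.5109, 0.1793, 0.2311]
orientation: [-0.004, -3.141, 0.001]
contact_force: [-0.6, 0.0, -1.0]
grip_width: 0.017
gripper_force: 49.4
```

drive_tool --rows '[{"offset": [-0.1, -0.2, 0], "rotation": [0, 0, 0], "claw": 0.1}, {"offset": [-0.2, -0.4, 0], "rotation": [0, 0, 0], "claw": 0.1}, {"offset": [-0.3, -0.6, 0], "rotation": [0, 0, 0], "claw": 0.1}, {"offset": [-0.353, -0.785, 0], "rotation": [0, 0, 0], "claw": 0.1}, {"offset": [-0.353, -0.785, 0.1], "rotation": [0, 0, 0], "claw": 0.1}, {"offset": [-0.353, -0.785, 0.22], "rotation": [0, 0, 0], "claw": 0.1}, {"offset": [-0.353, -0.785, 0.27], "rotation": [0, 0, 0], "claw": 0.1}, {"offset": [-0.353, -0.785, 0.27], "rotation": [0, 0, 0], "claw": 0.1}, {"offset": [-0.353, -0.785, 0.27], "rotation": [0, 0, 0], "claw": 0.1}, {"offset": [-0.353, -0.785, 0.27], "rotation": [0, 0, 0], "claw": 0.1}]'

```text
clock: 4.37
tcp_pos: [0.5645, 0.0639, 0.1915]
orientation: [-0.003, 3.141, 0.001]
contact_force: [0.1, -0.3, -0.8]
grip_width: 0.0171
gripper_force: 49.4
```

Run:
```python
from h import *
o=get_obs(); p=o["tcp_pos"]; print(p,o["orientation"],o["contact_force"])
tip=p-[0,0,.1168]; print("tip",tip)
ims=[]
for n,cu,cv in(("top",288,249),("side",293,218)):
    f=grab_frame(n); print(n,"pred tip",proj(f,tip),"hole",proj(f,[.564,.0615,.06]))
    u0,v0=cu-30,cv-40
    print(u0,v0)
    ims.append(cv2.resize(f["frame"][v0:v0+80,u0:u0+57,::-1],(399,560),interpolation=cv2.INTER_CUBIC))
cv2.imwrite("pics/c3.png",cv2.convertScaleAbs(np.hstack(ims),alpha=1.5))
```

```text
[0.56448069 0.0638711  0.19153976] [-2.89275174e-03  3.14067466e+00  7.69788418e-04] [ 0.14413678 -0.29761648 -0.77062115]
tip [0.56448069 0.0638711  0.07473976]
top pred tip [[286.24123314 248.87397026]] hole [[287.97886439 249.34151374]]
258 209
side pred tip [[293.45842356 219.64574901]] hole [[293.30890169 226.75181583]]
263 178
```

View pics/c3.png

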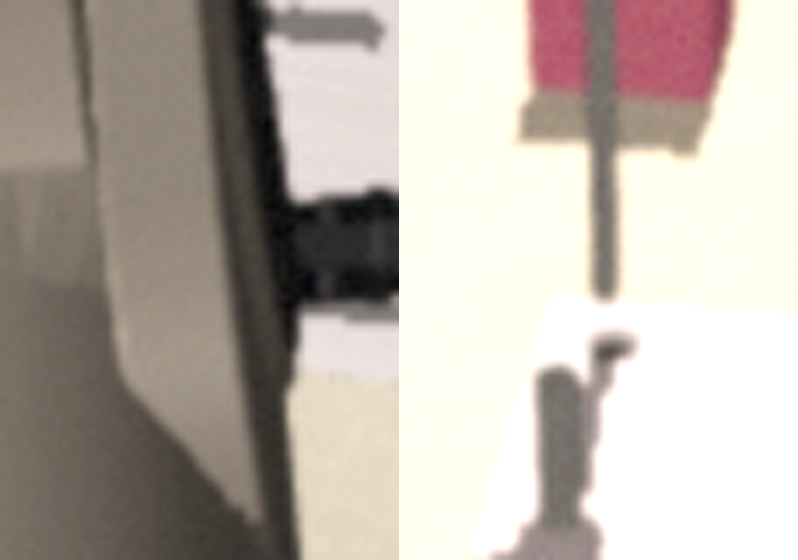

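The side crop shows the tip at about (603,297), i.e. u 292.1, against the hole at u 293.1, and it sits slightly far in y. I'll shift +1.7 mm in X and −3 mm in Y, then descend to just below the mouth.

drive_tool --rows '[{"offset": [-0.011, -0.02, 0], "rotation": [0, 0, 0], "claw": 0.1}, {"offset": [-0.011, -0.02, 0], "rotation": [0, 0, 0], "claw": 0.1}, {"offset": [-0.011, -0.02, 0.03], "rotation": [0, 0, 0], "claw": 0.1}, {"offset": [-0.011, -0.02, 0.06], "rotation": [0, 0, 0], "claw": 0.1}, {"offset": [-0.011, -0.02, 0.09], "rotation": [0, 0, 0], "claw": 0.1}, {"offset": [-0.011, -0.02, 0.12], "rotation": [0, 0, 0], "claw": 0.1}, {"offset": [-0.011, -0.02, 0.12], "rotation": [0, 0, 0], "claw": 0.1}, {"offset": [-0.011, -0.02, 0.12], "rotation": [0, 0, 0], "claw": 0.1}]'

```text
clock: 5.13
tcp_pos: [0.5654, 0.0597, 0.1722]
orientation: [0.0, -3.141, 0.0]
contact_force: [-0.3, 0.5, -0.9]
grip_width: 0.0168
gripper_force: 49.4
```

drive_tool --rows '[{"offset": [0, 0, 0.03], "rotation": [0, 0, 0], "claw": 0.1}, {"offset": [0, 0, 0.06], "rotation": [0, 0, 0], "claw": 0.1}, {"offset": [0, 0, 0.09], "rotation": [0, 0, 0], "claw": 0.1}, {"offset": [0, 0, 0.105], "rotation": [0, 0, 0], "claw": 0.1}, {"offset": [0, 0, 0.118], "rotation": [0, 0, 0], "claw": 0.1}, {"offset": [0, 0, 0.118], "rotation": [0, 0, 0], "claw": 0.1}]'

```text
clock: 5.63
tcp_pos: [0.5654, 0.0597, 0.1545]
orientation: [0.0, -3.141, 0.0]
contact_force: [0.1, -0.2, -1.5]
grip_width: 0.0167
gripper_force: 49.4
```

drive_tool --rows '[{"offset": [0, 0, 0.02], "rotation": [0, 0, 0], "claw": 0.1}, {"offset": [0, 0, 0.04], "rotation": [0, 0, 0], "claw": 0.1}, {"offset": [0, 0, 0.055], "rotation": [0, 0, 0], "claw": 0.1}, {"offset": [0, 0, 0.067], "rotation": [0, 0, 0], "claw": 0.1}, {"offset": [0, 0, 0.067], "rotation": [0, 0, 0], "claw": 0.1}, {"offset": [0, 0, 0.067], "rotation": [0, 0, 0], "claw": 0.1}]'

```text
clock: 6.13
tcp_pos: [0.5661, 0.0598, 0.1456]
orientation: [-0.0, 3.141, 0.0]
contact_force: [-0.5, -0.7, 4.5]
grip_width: 0.0168
gripper_force: 49.8
```

drive_tool --rows '[{"offset": [0, 0, 0], "rotation": [0, 0, 0], "claw": 0.1}, {"offset": [0, 0, 0], "rotation": [0, 0, 0], "claw": 0.1}, {"offset": [0, 0, 0], "rotation": [0, 0, 0], "claw": 0.1}, {"offset": [0, 0, 0], "rotation": [0, 0, 0], "claw": 0.1}, {"offset": [0, 0, 0], "rotation": [0, 0, 0], "claw": 0.1}, {"offset": [0, 0, 0], "rotation": [0, 0, 0], "claw": 0.1}]'

```text
clock: 6.63
tcp_pos: [0.566, 0.0598, 0.1452]
orientation: [-0.0, 3.141, 0.0]
contact_force: [0.2, 0.3, 6.0]
grip_width: 0.0166
gripper_force: 49.8
```

The bottom is felt steadily at about 30 mm depth (≈7 N held over 0.5 s), so the post needed is the 75 mm one, post_mid. Retracting and returning the rod.

drive_tool --rows '[{"offset": [0, 0, -0.1], "rotation": [0, 0, 0], "claw": 0.1}, {"offset": [0, 0, -0.25], "rotation": [0, 0, 0], "claw": 0.1}, {"offset": [0, 0, -0.45], "rotation": [0, 0, 0], "claw": 0.1}, {"offset": [0, 0, -0.57], "rotation": [0, 0, 0], "claw": 0.1}, {"offset": [0.05, 0.1, -0.57], "rotation": [0, 0, 0], "claw": 0.1}, {"offset": [0.15, 0.3, -0.57], "rotation": [0, 0, 0], "claw": 0.1}, {"offset": [0.25, 0.55, -0.57], "rotation": [0, 0, 0], "claw": 0.1}, {"offset": [0.35, 0.8, -0.57], "rotation": [0, 0, 0], "claw": 0.1}, {"offset": [0.4, 0.9, -0.57], "rotation": [0, 0, 0], "claw": 0.1}, {"offset": [0.4, 0.9, -0.57], "rotation": [0, 0, 0], "claw": 0.1}, {"offset": [0.4, 0.9, -0.57], "rotation": [0, 0, 0], "claw": 0.1}]'

```text
clock: 7.55
tcp_pos: [0.5047, 0.1955, 0.2298]
orientation: [0.005, -3.14, 0.001]
contact_force: [0.4, -1.1, -1.4]
grip_width: 0.0165
gripper_force: 49.3
```

drive_tool --rows '[{"offset": [0.1, 0.2, 0], "rotation": [0, 0, 0], "claw": 0.1}, {"offset": [0.2, 0.45, 0], "rotation": [0, 0, 0], "claw": 0.1}, {"offset": [0.3, 0.68, 0], "rotation": [0, 0, 0], "claw": 0.1}, {"offset": [0.353, 0.806, 0], "rotation": [0, 0, 0], "claw": 0.1}, {"offset": [0.353, 0.806, 0.1], "rotation": [0, 0, 0], "claw": 0.1}, {"offset": [0.353, 0.806, 0.22], "rotation": [0, 0, 0], "claw": 0.1}, {"offset": [0.353, 0.806, 0.34], "rotation": [0, 0, 0], "claw": 0.1}, {"offset": [0.353, 0.806, 0.385], "rotation": [0, 0, 0], "claw": 0.1}, {"offset": [0.353, 0.806, 0.385], "rotation": [0, 0, 0], "claw": 0.1}, {"offset": [0.353, 0.806, 0.385], "rotation": [0, 0, 0], "claw": 0.1}, {"offset": [0.353, 0.806, 0.385], "rotation": [0, 0, 0], "claw": 0.1}]'

```text
clock: 8.47
tcp_pos: [0.4538, 0.3154, 0.1737]
orientation: [0.002, 3.14, 0.001]
contact_force: [0.8, 0.5, -1.8]
grip_width: 0.0167
gripper_force: 49.3
```

Run:
```python
from h import *
import pickle
S=pickle.load(open("side0.pkl","rb"))
o=get_obs(); p=o["tcp_pos"]; print(p,o["contact_force"])
f=grab_frame("side"); print("pred tip",proj(f,p-[0,0,.1168]))
A=[cv2.resize(x["frame"][110:195,215:272,::-1],(399,595),interpolation=cv2.INTER_CUBIC) for x in (S,f)]
cv2.imwrite("pics/c4.png",cv2.convertScaleAbs(np.hstack(A),alpha=1.6))
```

```text
[0.45375181 0.3153607  0.17374434] [ 0.764256    0.5312972  -1.78866426]
pred tip [[243.20736192 164.85931382]]
```

View pics/c4.png

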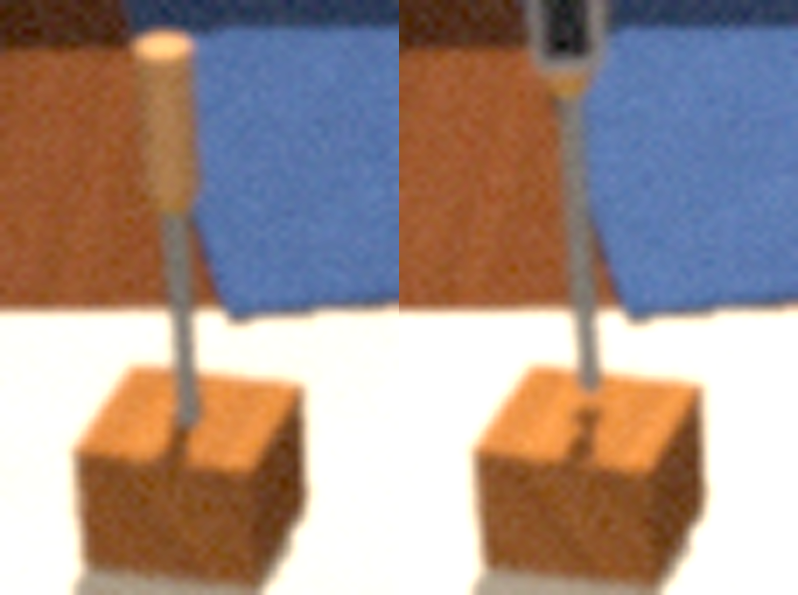

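Right half: the tip at (590,388) is above the hole at (587,412), about 2 mm too far in +X compared with the rod's original line (left half). I'll correct and lower gently.

drive_tool --rows '[{"offset": [0.013, 0.007, 0], "rotation": [0, 0, 0], "claw": 0.1}, {"offset": [0.013, 0.007, 0], "rotation": [0, 0, 0], "claw": 0.1}, {"offset": [0.013, 0.007, 0.03], "rotation": [0, 0, 0], "claw": 0.1}, {"offset": [0.013, 0.007, 0.06], "rotation": [0, 0, 0], "claw": 0.1}, {"offset": [0.013, 0.007, 0.09], "rotation": [0, 0, 0], "claw": 0.1}, {"offset": [0.013, 0.007, 0.11], "rotation": [0, 0, 0], "claw": 0.1}, {"offset": [0.013, 0.007, 0.11], "rotation": [0, 0, 0], "claw": 0.1}, {"offset": [0.013, 0.007, 0.11], "rotation": [0, 0, 0], "claw": 0.1}]'

```text
clock: 9.18
tcp_pos: [0.4507, 0.3166, 0.156]
orientation: [0.0, -3.141, 0.001]
contact_force: [0.3, 0.5, -0.9]
grip_width: 0.0169
gripper_force: 49.3
```

drive_tool --rows '[{"offset": [-0.004, 0, 0.03], "rotation": [0, 0, 0], "claw": 0.1}, {"offset": [-0.004, 0, 0.06], "rotation": [0, 0, 0], "claw": 0.1}, {"offset": [-0.004, 0, 0.09], "rotation": [0, 0, 0], "claw": 0.1}, {"offset": [-0.004, 0, 0.12], "rotation": [0, 0, 0], "claw": 0.1}, {"offset": [-0.004, 0, 0.14], "rotation": [0, 0, 0], "claw": 0.1}, {"offset": [-0.004, 0, 0.154], "rotation": [0, 0, 0], "claw": 0.1}, {"offset": [-0.004, 0, 0.154], "rotation": [0, 0, 0], "claw": 0.1}, {"offset": [-0.004, 0, 0.154], "rotation": [0, 0, 0], "claw": 0.1}]'

```text
clock: 9.85
tcp_pos: [0.4514, 0.3166, 0.1332]
orientation: [0.0, -3.141, 0.0]
contact_force: [-0.4, 0.0, -1.1]
grip_width: 0.0168
gripper_force: 49.4
```

drive_tool --rows '[{"offset": [0, 0, 0.008], "rotation": [0, 0, 0], "claw": 0.1}, {"offset": [0, 0, 0.008], "rotation": [0, 0, 0], "claw": 0.1}, {"offset": [0, 0, 0.008], "rotation": [0, 0, 0], "claw": 0.35}, {"offset": [0, 0, 0.008], "rotation": [0, 0, 0], "claw": 0.5}, {"offset": [0, 0, 0.008], "rotation": [0, 0, 0], "claw": 0.6}, {"offset": [0, 0, 0.008], "rotation": [0, 0, 0], "claw": 0.6}, {"offset": [0, 0, 0.008], "rotation": [0, 0, 0], "claw": 0.6}, {"offset": [0, 0, -0.15], "rotation": [0, 0, 0], "claw": 0.6}, {"offset": [0, 0, -0.4], "rotation": [0, 0, 0], "claw": 0.6}, {"offset": [0, 0, -0.67], "rotation": [0, 0, 0], "claw": 0.6}, {"offset": [0, 0, -0.67], "rotation": [0, 0, 0], "claw": 0.6}, {"offset": [-0.2, -0.3, -0.67], "rotation": [0, 0, 0], "claw": 0.6}, {"offset": [-0.4, -0.6, -0.67], "rotation": [0, 0, 0], "claw": 0.6}, {"offset": [-0.6, -0.9, -0.67], "rotation": [0, 0, 0], "claw": 0.6}, {"offset": [-0.8, -1.0, -0.67], "rotation": [0, 0, 0], "claw": 0.6}, {"offset": [-0.8, -1.0, -0.67], "rotation": [0, 0, 0], "claw": 0.6}, {"offset": [-0.8, -1.0, -0.67], "rotation": [0, 0, 0], "claw": 0.6}]'

```text
clock: 11.27
tcp_pos: [0.5756, 0.1599, 0.2339]
orientation: [0.014, 3.138, -0.004]
contact_force: [0.3, 0.3, 0.1]
grip_width: 0.0514
gripper_force: 0.0
```

drive_tool --rows '[{"offset": [-0.15, -0.5, 0], "rotation": [0, 0, 0], "claw": 0.6}, {"offset": [-0.3, -1, 0], "rotation": [0, 0, 0], "claw": 0.6}, {"offset": [-0.3, -1, 0], "rotation": [0, 0, 0], "claw": 0.6}, {"offset": [-0.3, -1, 0], "rotation": [0, 0, 0], "claw": 0.6}, {"offset": [-0.3, -1, 0], "rotation": [0, 0, 0], "claw": 0.6}]'

```text
clock: 11.68
tcp_pos: [0.6175, 0.0076, 0.2339]
orientation: [0.016, 3.14, -0.007]
contact_force: [0.3, -0.6, 0.1]
grip_width: 0.0513
gripper_force: 0.0
```

drive_tool --rows '[{"offset": [0, -0.5, 0], "rotation": [0, 0, 0], "claw": 0.6}, {"offset": [0, -1, 0], "rotation": [0, 0, 0], "claw": 0.6}, {"offset": [0, -1, 0], "rotation": [0, 0, 0], "claw": 0.6}, {"offset": [0, -1, 0], "rotation": [0, 0, 0], "claw": 0.6}, {"offset": [0, -1, 0], "rotation": [0, 0, 0], "claw": 0.6}, {"offset": [0, -1, 0], "rotation": [0, 0, 0], "claw": 0.6}]'

```text
clock: 12.18
tcp_pos: [0.6161, -0.1347, 0.2335]
orientation: [-0.005, -3.141, 0.0]
contact_force: [0.0, -0.1, -1.0]
grip_width: 0.0512
gripper_force: 0.0
```

drive_tool --rows '[{"offset": [0, -0.4, 0], "rotation": [0, 0, 0], "claw": 0.6}, {"offset": [0, -0.8, 0], "rotation": [0, 0, 0], "claw": 0.6}, {"offset": [0, -0.88, 0.2], "rotation": [0, 0, 0], "claw": 0.6}, {"offset": [0, -0.88, 0.5], "rotation": [0, 0, 0], "claw": 0.6}, {"offset": [0, -0.88, 0.7], "rotation": [0, 0, 0], "claw": 0.6}, {"offset": [0, -0.88, 0.7], "rotation": [0, 0, 0], "claw": 0.6}, {"offset": [0, -0.88, 0.7], "rotation": [0, 0, 0], "claw": 0.6}, {"offset": [0, -0.88, 0.7], "rotation": [0, 0, 0], "claw": 0.6}]'

```text
clock: 12.85
tcp_pos: [0.6183, -0.2632, 0.1304]
orientation: [-0.005, 3.14, 0.001]
contact_force: [0.5, 0.5, 0.4]
grip_width: 0.0509
gripper_force: 0.0
```

Run:
```python
from h import *
o=get_obs(); p=o["tcp_pos"]; print(p,o["orientation"])
f=grab_frame("side"); print("pred tcp",proj(f,p),"post top pred",proj(f,[p[0],p[1],.087]))
A=cv2.resize(f["frame"][300:400,225:358,::-1],(532,400),interpolation=cv2.INTER_CUBIC)
B=cv2.resize(f["frame"][105:205,215:280,::-1],(260,400),interpolation=cv2.INTER_CUBIC)
cv2.imwrite("pics/c5.png",cv2.convertScaleAbs(np.hstack([A,B]),alpha=1.4))
```

```text
[ 0.61832702 -0.26320808  0.13039416] [-4.79744319e-03  3.13960432e+00  9.00039056e-04]
pred tcp [[334.30149031 316.37558383]] post top pred [[333.42135386 338.40439042]]
```

View pics/c5.png

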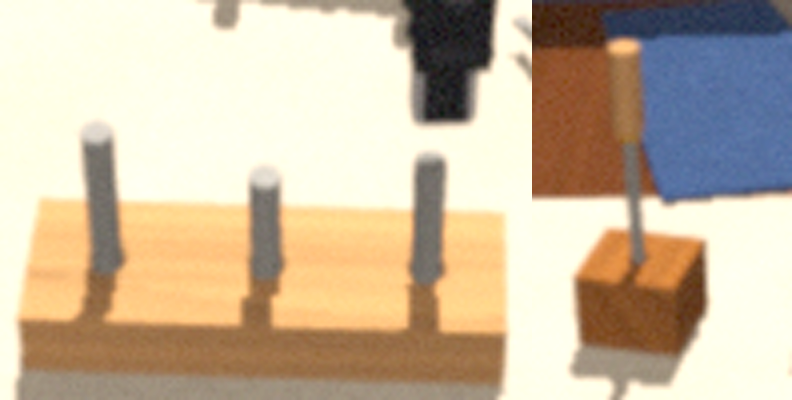

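Post_mid is the right-hand post in the side crop (430,160). The rod stands properly back in its stand. The fingers (444,120) are about 2.5 mm too far in +X, so I'll correct, descend and grip.

drive_tool --rows '[{"offset": [0.017, -0.013, 0.1], "rotation": [0, 0, 0], "claw": 0.6}, {"offset": [0.017, -0.013, 0.25], "rotation": [0, 0, 0], "claw": 0.6}, {"offset": [0.017, -0.013, 0.4], "rotation": [0, 0, 0], "claw": 0.6}, {"offset": [0.017, -0.013, 0.515], "rotation": [0, 0, 0], "claw": 0.6}, {"offset": [0.017, -0.013, 0.515], "rotation": [0, 0, 0], "claw": 0.6}, {"offset": [0.017, -0.013, 0.515], "rotation": [0, 0, 0], "claw": 0.6}, {"offset": [0.017, -0.013, 0.515], "rotation": [0, 0, 0], "claw": 0.3}, {"offset": [0.017, -0.013, 0.515], "rotation": [0, 0, 0], "claw": 0.2}, {"offset": [0.017, -0.013, 0.515], "rotation": [0, 0, 0], "claw": 0.05}, {"offset": [0.017, -0.013, 0.515], "rotation": [0, 0, 0], "claw": 0.05}, {"offset": [0.017, -0.013, 0.515], "rotation": [0, 0, 0], "claw": 0.05}, {"offset": [0.017, -0.013, 0.515], "rotation": [0, 0, 0], "claw": 0.05}, {"offset": [0.017, -0.013, 0.515], "rotation": [0, 0, 0], "claw": 0.05}]' --force 40

```text
clock: 13.98
tcp_pos: [0.6151, -0.2674, 0.0531]
orientation: [-0.0, 3.139, -0.0]
contact_force: [-0.4, 0.9, 7.0]
grip_width: 0.0108
gripper_force: 39.0
```

drive_tool --rows '[{"offset": [0, 0, -0.05], "rotation": [0, 0, 0], "claw": 0.05}, {"offset": [0, 0, -0.15], "rotation": [0, 0, 0], "claw": 0.05}, {"offset": [0, 0, -0.3], "rotation": [0, 0, 0], "claw": 0.05}, {"offset": [0, 0, -0.5], "rotation": [0, 0, 0], "claw": 0.05}, {"offset": [0, 0, -0.7], "rotation": [0, 0, 0], "claw": 0.05}, {"offset": [0, 0, -0.9], "rotation": [0, 0, 0], "claw": 0.05}, {"offset": [0, 0, -0.98], "rotation": [0, 0, 0], "claw": 0.05}, {"offset": [0.05, 0.2, -0.98], "rotation": [0, 0, 0], "claw": 0.05}, {"offset": [0.1, 0.4, -0.98], "rotation": [0, 0, 0], "claw": 0.05}, {"offset": [0.15, 0.65, -0.98], "rotation": [0, 0, 0], "claw": 0.05}, {"offset": [0.17, 0.9, -0.98], "rotation": [0, 0, 0], "claw": 0.05}, {"offset": [0.17, 1, -0.98], "rotation": [0, 0, 0], "claw": 0.05}, {"offset": [0.17, 1, -0.98], "rotation": [0, 0, 0], "claw": 0.05}]'

```text
clock: 15.07
tcp_pos: [0.5883, -0.1111, 0.1979]
orientation: [0.012, -3.14, -0.005]
contact_force: [0.6, -0.3, -0.6]
grip_width: 0.0111
gripper_force: 39.2
```

drive_tool --rows '[{"offset": [0.05, 0.2, 0], "rotation": [0, 0, 0], "claw": 0.05}, {"offset": [0.1, 0.45, 0], "rotation": [0, 0, 0], "claw": 0.05}, {"offset": [0.15, 0.7, 0], "rotation": [0, 0, 0], "claw": 0.05}, {"offset": [0.17, 0.9, 0], "rotation": [0, 0, 0], "claw": 0.05}, {"offset": [0.17, 1, 0], "rotation": [0, 0, 0], "claw": 0.05}, {"offset": [0.17, 1, 0], "rotation": [0, 0, 0], "claw": 0.05}, {"offset": [0.17, 1, 0], "rotation": [0, 0, 0], "claw": 0.05}, {"offset": [0.17, 1, 0], "rotation": [0, 0, 0], "claw": 0.05}]'

```text
clock: 15.73
tcp_pos: [0.5629, 0.0307, 0.1983]
orientation: [-0.003, -3.141, 0.002]
contact_force: [-0.3, -0.0, -0.9]
grip_width: 0.0109
gripper_force: 39.2
```

drive_tool --rows '[{"offset": [-0.01, 0.1, 0], "rotation": [0, 0, 0], "claw": 0.05}, {"offset": [-0.01, 0.195, 0], "rotation": [0, 0, 0], "claw": 0.05}, {"offset": [-0.01, 0.195, 0.15], "rotation": [0, 0, 0], "claw": 0.05}, {"offset": [-0.01, 0.195, 0.3], "rotation": [0, 0, 0], "claw": 0.05}, {"offset": [-0.01, 0.195, 0.45], "rotation": [0, 0, 0], "claw": 0.05}, {"offset": [-0.01, 0.195, 0.53], "rotation": [0, 0, 0], "claw": 0.05}, {"offset": [-0.01, 0.195, 0.57], "rotation": [0, 0, 0], "claw": 0.05}, {"offset": [-0.01, 0.195, 0.57], "rotation": [0, 0, 0], "claw": 0.05}, {"offset": [-0.01, 0.195, 0.57], "rotation": [0, 0, 0], "claw": 0.05}, {"offset": [-0.01, 0.195, 0.57], "rotation": [0, 0, 0], "claw": 0.05}]'

```text
clock: 16.57
tcp_pos: [0.5654, 0.0617, 0.1141]
orientation: [0.001, 3.14, 0.001]
contact_force: [0.8, -0.4, -0.6]
grip_width: 0.011
gripper_force: 39.2
```

Run:
```python
from h import *
o=get_obs(); p=o["tcp_pos"]; print(p,o["orientation"],o["contact_force"])
f=grab_frame("side"); foot=p-[0,0,.041]; print("pred foot",proj(f,foot),"moved +5mm x,y",proj(f,foot+[.005,0,0]),proj(f,foot+[0,.005,0]),"axis at hole",proj(f,[foot[0],foot[1],.06]))
A=cv2.resize(f["frame"][180:255,260:350,::-1],(720,600),interpolation=cv2.INTER_CUBIC)
cv2.imwrite("pics/c6.png",cv2.convertScaleAbs(A,alpha=1.15))
```

```text
[0.56540165 0.06166544 0.11413724] [7.52198616e-04 3.13955048e+00 5.24654398e-04] [ 0.77215885 -0.38130615 -0.61003525]
pred foot [[293.96743329 220.98822543]] moved +5mm x,y [[296.60372607 220.94782983]] [[293.93446056 219.51878859]] axis at hole [[294.0420741  226.69116316]]
```

View pics/c6.png

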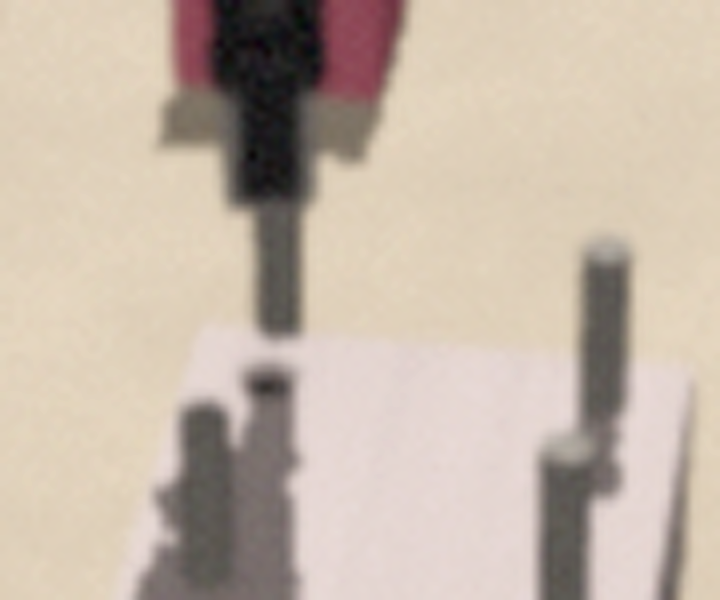

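The side crop shows the post's foot at about (280,337) and the hole centre at about (268,381). The foot is about 2.7 mm too far in +X and slightly far in Y. I'll correct and lower towards the mouth.

drive_tool --rows '[{"offset": [0.018, -0.02, 0], "rotation": [0, 0, 0], "claw": 0.05}, {"offset": [0.018, -0.02, 0.02], "rotation": [0, 0, 0], "claw": 0.05}, {"offset": [0.018, -0.02, 0.04], "rotation": [0, 0, 0], "claw": 0.05}, {"offset": [0.018, -0.02, 0.06], "rotation": [0, 0, 0], "claw": 0.05}, {"offset": [0.018, -0.02, 0.07], "rotation": [0, 0, 0], "claw": 0.05}, {"offset": [0.018, -0.02, 0.08], "rotation": [0, 0, 0], "claw": 0.05}, {"offset": [0.018, -0.02, 0.083], "rotation": [0, 0, 0], "claw": 0.05}, {"offset": [0.018, -0.02, 0.083], "rotation": [0, 0, 0], "claw": 0.05}, {"offset": [0.018, -0.02, 0.083], "rotation": [0, 0, 0], "claw": 0.05}]'

```text
clock: 17.37
tcp_pos: [0.5617, 0.0592, 0.1007]
orientation: [-0.0, 3.142, 0.0]
contact_force: [-1.2, 0.0, 2.9]
grip_width: 0.0108
gripper_force: 39.8
```

Run:
```python
from h import *
import pickle
S=pickle.load(open("side0.pkl","rb"))
o=get_obs(); p=o["tcp_pos"]; print(p,o["contact_force"],o["moment"])
f=grab_frame("side"); pickle.dump(f,open("s1.pkl","wb"))
A=[cv2.resize(x["frame"][210:240,278:308,::-1],(400,400),interpolation=cv2.INTER_CUBIC) for x in (S,f)]
cv2.imwrite("pics/c7.png",cv2.convertScaleAbs(np.hstack(A),alpha=1.1))
g=f["frame"].astype(int).mean(2); print("rows 222-232, cols 286-302"); print(g[218:233,284:303].astype(int)); print(S["frame"].astype(int).mean(2)[222:234,284:303].astype(int))
```

```text
[0.56173112 0.05915457 0.10067224] [-1.22493871  0.01882607  2.93478642] [0.05355025 0.29474622 0.01198532]
rows 222-232, cols 286-302
[[177 178 176 176 173 149  99  75  75  78  75 113 165 179 178 179 179 179
  178]
 [177 177 179 177 172 147 102  75  75  75  75 113 165 177 177 179 177 180
  180]
 [176 181 182 184 177 151 102  79  75  79  76 112 165 176 178 176 178 180
  178]
 [179 185 188 186 181 155 105  78  75  77  76 117 170 180 180 180 180 181
  182]
 [182 188 189 189 182 156 105  76  73  75  76 119 174 186 188 186 185 184
  185]
 [185 189 189 189 183 158 104  75  77  74  77 118 175 187 188 187 186 187
  188]
 [186 190 189 190 184 157 103  75  75  74  78 115 169 184 185 186 187 187
  189]
 [188 189 190 187 184 156 104  78  76  75  76 107 156 178 185 187 187 188
  189]
 [189 190 190 189 184 159 108  79  78  76  79  91 137 165 185 187 188 189
  189]
 [190 190 189 187 183 166 115  80  78  74  73  85 124 167 184 186 188 189
  190]
 [188 187 185 187 184 172 121  83  78  78  75 100 141 174 185 187 188 188
  189]
 [173 168 168 176 181 172 126  89  86  86  98 139 165 183 188 188 189 190

[... 523 characters left out ...]
 150 142 138 141 149 160 173 183 184 183 183
  185]
 [184 185 183 183 181 168 143 119 106  99 107 117 138 164 179 181 183 184
  183]
 [185 186 186 184 180 165 131  95  72  67  75  94 124 160 180 183 184 184
  184]
 [183 182 183 183 181 169 135  98  84  80  86 109 137 171 180 182 185 184
  184]
 [175 174 174 179 178 176 157 146 143 141 143 152 167 177 183 184 184 184
  183]
 [159 154 157 162 172 179 176 176 175 179 176 179 181 182 183 183 185 185
  185]
 [144 142 143 146 159 178 183 183 183 184 185 184 184 183 184 184 186 185
  185]
 [134 138 135 128 140 172 182 182 185 185 186 185 183 183 183 183 184 183
  186]
 [119 123 121 105 126 169 182 183 186 186 186 186 184 184 185 186 184 185
  184]]
```

View pics/c7.png

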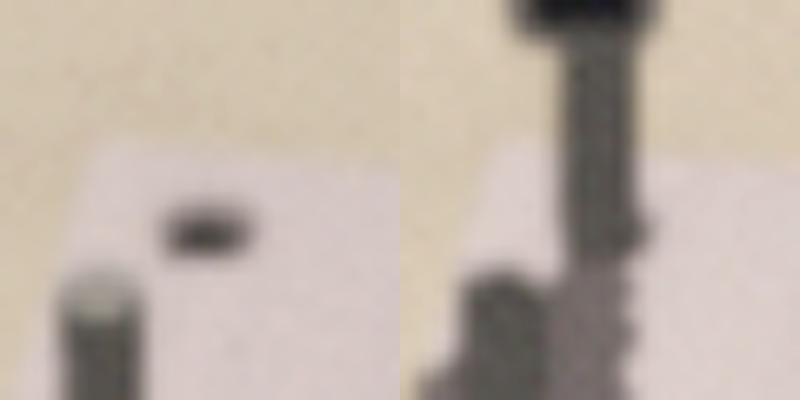

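The right crop shows the foot touching the top face with a dark crescent of the hole visible on its right. The foot centre is at u≈292.6 and the hole at 293.05, and the front edge is slightly near. I'll nudge +X 1 mm and +Y 0.8 mm under light contact.

drive_tool --rows '[{"offset": [-0.004, 0.003, 0], "rotation": [0, 0, 0], "claw": 0.05}, {"offset": [-0.007, 0.005, 0], "rotation": [0, 0, 0], "claw": 0.05}, {"offset": [-0.007, 0.005, 0.004], "rotation": [0, 0, 0], "claw": 0.05}, {"offset": [-0.007, 0.005, 0.008], "rotation": [0, 0, 0], "claw": 0.05}, {"offset": [-0.007, 0.005, 0.008], "rotation": [0, 0, 0], "claw": 0.05}]'

```text
clock: 17.83
tcp_pos: [0.5628, 0.0601, 0.099]
orientation: [-0.001, 3.141, 0.001]
contact_force: [0.1, 2.1, -0.2]
grip_width: 0.0113
gripper_force: 39.2
```

drive_tool --rows '[{"offset": [0, 0.002, 0.005], "rotation": [0, 0, 0], "claw": 0.05}, {"offset": [0, 0.002, 0.01], "rotation": [0, 0, 0], "claw": 0.05}, {"offset": [0, 0.002, 0.016], "rotation": [0, 0, 0], "claw": 0.05}, {"offset": [0, 0.002, 0.02], "rotation": [0, 0, 0], "claw": 0.05}, {"offset": [0, 0.002, 0.02], "rotation": [0, 0, 0], "claw": 0.05}]'

```text
clock: 18.25
tcp_pos: [0.5627, 0.0602, 0.0962]
orientation: [-0.001, 3.142, 0.0]
contact_force: [-0.4, 1.8, -0.3]
grip_width: 0.0111
gripper_force: 39.2
```

It has entered the hole freely, so I'll continue down gently.

drive_tool --rows '[{"offset": [0, 0.002, 0.01], "rotation": [0, 0, 0], "claw": 0.05}, {"offset": [0, 0.002, 0.02], "rotation": [0, 0, 0], "claw": 0.05}, {"offset": [0, 0.002, 0.03], "rotation": [0, 0, 0], "claw": 0.05}, {"offset": [0, 0.002, 0.04], "rotation": [0, 0, 0], "claw": 0.05}, {"offset": [0, 0.002, 0.05], "rotation": [0, 0, 0], "claw": 0.05}, {"offset": [0, 0.002, 0.06], "rotation": [0, 0, 0], "claw": 0.05}, {"offset": [0, 0.002, 0.067], "rotation": [0, 0, 0], "claw": 0.05}, {"offset": [0, 0.002, 0.067], "rotation": [0, 0, 0], "claw": 0.05}]'

```text
clock: 18.92
tcp_pos: [0.5626, 0.0604, 0.0859]
orientation: [0.0, -3.141, 0.0]
contact_force: [0.8, 2.1, -2.4]
grip_width: 0.0105
gripper_force: 39.1
```

drive_tool --rows '[{"offset": [0, 0.003, 0.01], "rotation": [0, 0, 0], "claw": 0.05}, {"offset": [0, 0.003, 0.022], "rotation": [0, 0, 0], "claw": 0.05}, {"offset": [0, 0.003, 0.034], "rotation": [0, 0, 0], "claw": 0.05}, {"offset": [0, 0.003, 0.046], "rotation": [0, 0, 0], "claw": 0.05}, {"offset": [0, 0.003, 0.058], "rotation": [0, 0, 0], "claw": 0.05}, {"offset": [0, 0.003, 0.07], "rotation": [0, 0, 0], "claw": 0.05}, {"offset": [0, 0.003, 0.08], "rotation": [0, 0, 0], "claw": 0.05}, {"offset": [0, 0.003, 0.088], "rotation": [0, 0, 0], "claw": 0.05}, {"offset": [0, 0.003, 0.088], "rotation": [0, 0, 0], "claw": 0.05}, {"offset": [0, 0.003, 0.088], "rotation": [0, 0, 0], "claw": 0.05}]'

```text
clock: 19.75
tcp_pos: [0.5627, 0.0607, 0.0729]
orientation: [0.0, -3.141, 0.0]
contact_force: [-0.4, -0.3, -0.7]
grip_width: 0.0109
gripper_force: 39.1
```

Now the last ~2 mm in small steps to feel the bottom.

drive_tool --rows '[{"offset": [0, 0, 0.004], "rotation": [0, 0, 0], "claw": 0.05}, {"offset": [0, 0, 0.008], "rotation": [0, 0, 0], "claw": 0.05}, {"offset": [0, 0, 0.012], "rotation": [0, 0, 0], "claw": 0.05}, {"offset": [0, 0, 0.012], "rotation": [0, 0, 0], "claw": 0.05}, {"offset": [0, 0, 0.012], "rotation": [0, 0, 0], "claw": 0.05}]'

```text
clock: 20.17
tcp_pos: [0.5627, 0.0607, 0.0712]
orientation: [0.0, -3.142, 0.0]
contact_force: [0.1, -0.4, -0.6]
grip_width: 0.0108
gripper_force: 39.3
```

drive_tool --rows '[{"offset": [0, 0, 0.003], "rotation": [0, 0, 0], "claw": 0.05}, {"offset": [0, 0, 0.006], "rotation": [0, 0, 0], "claw": 0.05}, {"offset": [0, 0, 0.008], "rotation": [0, 0, 0], "claw": 0.05}, {"offset": [0, 0, 0.008], "rotation": [0, 0, 0], "claw": 0.05}, {"offset": [0, 0, 0.008], "rotation": [0, 0, 0], "claw": 0.05}]'

```text
clock: 20.58
tcp_pos: [0.5631, 0.0608, 0.0711]
orientation: [0.0, 3.141, 0.001]
contact_force: [-2.8, -0.2, 8.9]
grip_width: 0.0107
gripper_force: 40.3
```

The bottom is felt at TCP 0.071, exactly 30 mm below the mouth contact. Releasing and rising.

drive_tool --rows '[{"offset": [0, 0, -0.006], "rotation": [0, 0, 0], "claw": 0.05}, {"offset": [0, 0, -0.006], "rotation": [0, 0, 0], "claw": 0.2}, {"offset": [0, 0, -0.006], "rotation": [0, 0, 0], "claw": 0.3}, {"offset": [0, 0, -0.006], "rotation": [0, 0, 0], "claw": 0.45}, {"offset": [0, 0, -0.006], "rotation": [0, 0, 0], "claw": 0.45}, {"offset": [0, 0, -0.006], "rotation": [0, 0, 0], "claw": 0.45}, {"offset": [0, 0, -0.1], "rotation": [0, 0, 0], "claw": 0.45}, {"offset": [0, 0, -0.25], "rotation": [0, 0, 0], "claw": 0.45}, {"offset": [0, 0, -0.5], "rotation": [0, 0, 0], "claw": 0.45}, {"offset": [0, 0, -0.75], "rotation": [0, 0, 0], "claw": 0.45}, {"offset": [0, 0, -0.95], "rotation": [0, 0, 0], "claw": 0.45}, {"offset": [0, 0, -0.95], "rotation": [0, 0, 0], "claw": 0.45}, {"offset": [0, 0, -0.95], "rotation": [0, 0, 0], "claw": 0.45}, {"offset": [0, 0, -0.95], "rotation": [0, 0, 0], "claw": 0.45}]'

```text
clock: 21.75
tcp_pos: [0.5623, 0.0608, 0.212]
orientation: [0.0, -3.141, 0.0]
contact_force: [-0.6, -0.1, -0.7]
grip_width: 0.0382
gripper_force: 0.0
```

Run:
```python
from h import *
print(get_obs()["tcp_pos"])
f=grab_frame("side"); A=cv2.resize(f["frame"][100:400,200:400,::-1],(400,600))
cv2.imwrite("pics/c8.png",cv2.convertScaleAbs(A,alpha=1.2))
```

```text
[0.56225645 0.0607933  0.21201613]
```

View pics/c8.png

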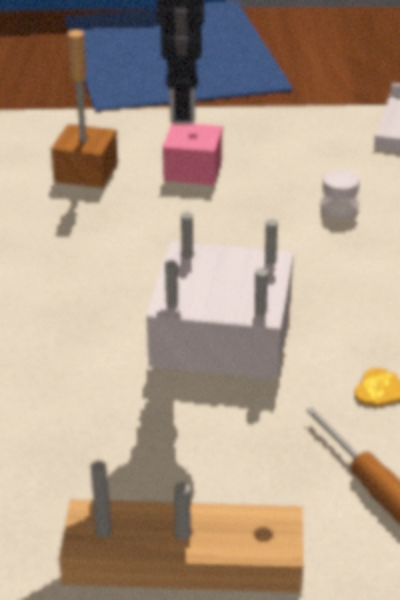

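The picture shows the post standing in the hole (187,235), level with the three fixed posts. The rod is upright in the wooden stand (80,90), and the long and short posts are still in the rack.

```bash
python3 -c "
from bench import hand_in; print(hand_in())"
```

```text
the job is handed in; nothing more can be done
None
```

The job is handed in: the hole measured 30 mm deep, the 75 mm post (post_mid) now stands fully home in it, level with the other three, the rod is back upright in its stand, and nothing else on the bench was moved; no verdict came back at hand-in.

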